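# Refit the wing handle on the watering valve

## Robot

A 7-joint arm with a two-finger parallel gripper is mounted at the origin on the work surface. World frame = base frame: x ahead of the robot, y to its left, z up, the work surface at z = 0. Lengths are in mm, angles in degrees, forces in N, time in s.
With the tool pointing down it reaches from about 400 to 875 mm from the base axis. Payload 4.4 kg.
Tool frame: the origin (TCP) lies midway between the tips of the shut fingers; the grasp point (between the pads) lies 19 mm behind it; z points along the fingers, y is the line along which they close (so a half turn about z gives the same grasp; the last joint's range is limited). The gripper opens to 85 mm and grips with 20 to 120 N. Pads are 22 mm wide; open, the fingers measure 114 mm over their backs; the gripper's body (76 mm by 85 mm) begins 54 mm behind the grasp point. The pads swing forward as they close: fully open they stand 13 mm farther back than shut.
Start: joints at [71.001, 36.005, 2.206, 86.941, -1.547, 57.084, -1.146], TCP at [170.77, -627.18, 231.313] pointing down, gripper open.
Joint ranges: [-175.42, 175.42], [-21.48, 121.26], [-71.46, 75.88], [10.55, 141.38], [-63.04, 243.04], [13.31, 113.54], [-168.57, 168.57]. Speed limits (degrees/s): [147.25, 147.25, 180, 180, 180, 180, 180].

## Interface

Orientations are given as [roll, pitch, yaw] about the fixed x, y, z axes, in that order (R = Rz(yaw) Ry(pitch) Rx(roll)).
In Python, from cell import ctrl gives the robot as it stands. The module is installed in compiled form; this text tells all that it offers.
- The arm moves only by the shell command python3 -m creep 'ROWS' [FORCE]. ROWS is JSON, one flat list of numbers, 5 for each row, row after row: the opening, from 0 (shut) to 1 (fully open), then the shift along the tool's x, y, z in m, then the turn about the tool's z in rad. A call has 1 to 5 rows; each row is the pose to reach, as a shift and turn from the pose commanded when the call began, along the tool's axes at that moment; what a row does not reach only later rows make up. A row lasts 1/8 s, in which the tool goes at most 62.5 mm and 10.7 degrees, less where a joint would pass 70% of its speed; a pose out of reach is approached as far as the arm can. A call with a gripper value outside its range is refused whole. The fingers move at their own pace and stop on an object; FORCE is the grip in N (left out, the last holds). Time passes only in rows, so rows that repeat a pose let the fingers close. It gives the time, the measured TCP pose, the force, the opening and the grip force at its end, in the units of the state.
- ctrl.state(): the state, without advancing time (a new reading comes with each control period).
- ctrl.snapshot(name): name is "scene" or "top" or "wrist"; returns the picture (384x512x3 uint8, blue, green, red); there is no depth.
- ctrl.calibration(name): a dict with "vertical_fov" (degrees; the focal length in pixels is half the picture's height over the tangent of half this angle, whatever the lens; pixels are square), "cx", "cy" (the principal point, pixels), "distortion" ([k1, k2, p1, p2, k3] as OpenCV has them; the pictures are not rectified), "R" (3x3) and "t" (3): a world point X has camera coordinates R X + t. Camera axes: x right, y down, z forward; pixel columns grow to the right and rows downward; lengths in mm; the calibration is good to about 2 mm. A picture is of the moment at which its call begins: read the wrist's pose just before it. calibration takes no time and is no camera call; for the wrist camera it gives the pose at the moment of the call.
- ctrl.hand_in(): hands the job in; it is judged then, once.
The state is a dict: "time": time; "qpos": joint angles; "qvel": joint speeds; "effort": joint torques, N m; "tool_pos": TCP position; "orientation": TCP orientation; "ft_force": force on the tool from outside, world axes, zero at the start; "moment": the same for the moment, N m; "width": finger opening in mm; "gripper_force": force on a finger pad.
Only numpy, scipy, OpenCV 4.12 (cv2) and the standard library are available. Lean on these libraries where they do the work, as an engineer would, in place of code of your own. Each camera call takes 0.05 s, during which the arm holds its last target. There are 200 camera calls.

## Task

Pluck the wing handle out of its pocket in the parts tray and fit its square bore over the bare square stem of the watering valve, all the way down onto the valve's neck; any way round that the square allows will do. Leave the other spares in their pockets and the pot, trowel and stakes where they are.

Things in the scene. Friction and masses are not known exactly. Their poses are not given: they have to be found in the camera images.
- tray: sage plastic parts tray fixed to the bench, 128 x 128 x 16 mm high, with four square pockets 40 x 40 mm, 13 mm deep, centred at x = +-30, y = +-30 mm in its frame; pocket floors 3 mm above the bench. Origin: centre of its underside. Each pocket holds one spare, any in any pocket
- handle: wing handle, black plastic, about 40 g: square block 28 x 28 x 22 mm high with a square bore 15 x 15 mm, 18 mm deep, open below, sides parallel to the block's; on the block stands the wing to grip, a bar 42 mm long (x), 12 mm wide (y), 20 mm high, from 22 to 42 mm above the underside. Starts upright on a pocket's floor. Origin: centre of its underside, z up
- valve: brass watering valve on a grey base plate (90 x 60 x 8 mm) fixed to the bench: a 32 mm pipe runs along its y at 31 mm height, 40 mm nuts on it, black hose stubs to 116 mm either side; a round neck of 34 mm diameter rises from the middle to 60 mm height, carrying the stem. Origin: centre of its underside
- stem_seat (a point): centre of the flat top of the valve's neck, 60 mm above the bench, where the handle's underside must rest. It turns with the steel stem that rises from it: 12 x 12 mm square, sides along this point's x and y, 15 mm tall, the last 3.5 mm a cone narrowing to 6 mm. The stem turns stiffly about z through a quarter turn and may stand at any angle
- round_knob: spare to leave: round black knob, 30 mm diameter, 20 mm tall, no wing. Origin: centre of underside
- hex_nut: spare to leave: brass hexagon nut, about 29 mm across, 10 mm tall. Origin: centre of underside
- end_cap: spare to leave: brass stepped end cap, 32 mm diameter, 18 mm tall. Origin: centre of underside
- pot: bystander: terracotta strawberry pot, 144 mm wide at the rim, 145 mm tall, small plants to 162 mm. Origin: centre of underside
- trowel: bystander: trowel with grey silicone handle lying on the bench, 280 mm long, handle to -x of its frame, 28 mm high. Origin: about its middle, on the bench
- stakes: bystander: three bamboo stakes banded together, 350 x 34 x 11 mm, lying along their x. Origin: middle of underside
There are look-alikes about, which are no part of the job. Leave any red look-alike of the handle alone.

How it is judged (in metres and radians):
On the way:
1. the wing handle is lifted clear of the tray, its underside above the tray's top (z of handle in the frame of tray above 0.022 m), for 0.1 s.
At the end, for the whole second after the job is handed in: The handle sits released and still on the stem: underside within 3 mm of the neck's top, centred within 3.5 mm, upright within 0.1 rad. The other spares lie in their pockets (underside below 8 mm) and they, the pot, trowel and stakes are within 30 mm of their starts (horizontal distance between handle and stem_seat below 0.0035 m and z of handle in the frame of stem_seat between -0.003 and 0.003 m and angle between handle's own z axis and vertical below 0.1 rad and linear speed of handle below 0.02 m/s and distance of each of round_knob, hex_nut, end_cap, pot, trowel, stakes from where it was at the start of the episode below 0.03 m and z of each of round_knob, hex_nut, end_cap in the frame of tray below 0.008 m); the robot touches nothing.
It fails at once if another spare, the pot, the trowel or the stakes moved more than 30 mm (distance of any of round_knob, hex_nut, end_cap, pot, trowel, stakes from where it was at the start of the episode above 0.03 m).
It also fails if it takes over 42 s, if anything falls off the work surface, if the arm or the gripper's body presses on something with over 40 N, if the wrist force passes 120 N, or if a joint passes its speed limit or range.

## Working session

There is one attempt and no reset: what is moved stays moved. The work goes in short steps, Python scripts to look and compute and a shell command to move; the robot and the scene stay as the last step left them, time stands still between calls to the robot, and variables do not carry over. Pictures are saved under pics/ and viewed, at most 10 in all, crops included, and the job is handed in when it is done.

```bash
mkdir -p pics
cat > h.py <<'E'
import numpy as np, cv2
from cell import ctrl
def K(c):
    f=192/np.tan(np.radians(c["vertical_fov"])/2)
    return np.array([[f,0,c["cx"]],[0,f,c["cy"]],[0,0,1]])
def ray(c,uv):
    p=cv2.undistortPoints(np.array([[uv]],float),K(c),np.array(c["distortion"],float))[0,0]
    R=np.array(c["R"]);t=np.array(c["t"])
    return -R.T@t, R.T@np.array([p[0],p[1],1])
def onz(c,uv,z):
    o,d=ray(c,uv); return o+d*(z-o[2])/d[2]
def tri(l):
    A=np.zeros((3,3));b=np.zeros(3)
    for c,uv in l:
        o,d=ray(c,uv);d=d/np.linalg.norm(d);P=np.eye(3)-np.outer(d,d);A+=P;b+=P@o
    X=np.linalg.solve(A,b)
    return X,[np.linalg.norm(proj(c,X)-uv) for c,uv in l]
def proj(c,X):
    return cv2.projectPoints(np.array([X],float),cv2.Rodrigues(np.array(c["R"],float))[0],np.array(c["t"],float),K(c),np.array(c["distortion"],float))[0][0,0]
E
python3 - <<'E'
from h import *
import pickle
s=ctrl.state();print(s)
D={}
for n in("scene","top","wrist"):
    c=ctrl.calibration(n);im=ctrl.snapshot(n);D[n]=(c,im);cv2.imwrite(f"pics/{n}0.png",im)
    R=np.array(c["R"]);print(n,-R.T@np.array(c["t"]),R[2],c["vertical_fov"])
pickle.dump(D,open("d0.pkl","wb"))
E
```

```text
{'time': 0.0, 'qpos': array([71.00204175, 36.05947903,  2.20347688, 86.99653969, -1.54834689,
       57.08184976, -1.1472668 ]), 'qvel': array([ 0.06711812,  0.00700525,  0.01707181,  0.08472464, -0.02749568,
       -0.01755817,  0.0677129 ]), 'effort': array([ 3.16565083e-04, -5.63387489e+01,  1.22654099e+00, -1.93441415e+01,
        1.11181301e-02,  1.03846935e-02,  3.24771395e-05]), 'tool_pos': array([ 170.59111043, -626.57280464,  230.37997253]), 'orientation': array([-1.79891834e+02,  8.59239614e-04,  1.52250541e+01]), 'ft_force': array([ 0.20813014,  0.32731696, -0.10314095]), 'moment': array([-0.03498499, -0.03729046,  0.00814546]), 'gripper_force': 0.0, 'width': 85.14352130610831}
scene [1117.64045375  359.43369643 1058.22887296] [-0.46675479 -0.18732754 -0.86431959] 53.059503718434335
top [ 494.01169973  133.50394165 1089.61415788] [ 0.07783767  0.01009125 -0.99691497] 49.480326439682095
wrist [ 243.5357255  -607.82415092  373.62297974] [-0.28889607 -0.0761798  -0.95432474] 63.23605586987486
```

View pics/scene0.png

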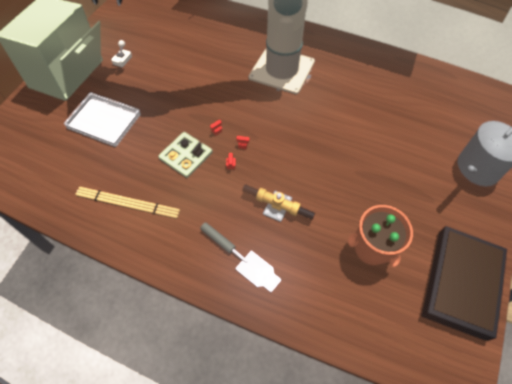

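View pics/top0.png

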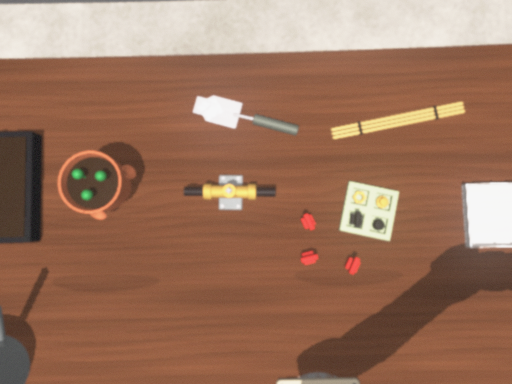

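Candidates in the top view are the black winged one in the tray (357,219), the black round knob (379,225), and red look-alikes at (308,222), (309,257) and (353,265). Only the black one at (357,219) has a wing, so I choose that. The valve is at (231,191). I'll check this in one close composite crop.

Run:
```python
from h import *
import pickle
D=pickle.load(open("d0.pkl","rb"))
def crop(n,u,v,r=32,k=9):
    return cv2.resize(D[n][1][v-r:v+r,u-r:u+r],(300,300),interpolation=cv2.INTER_CUBIC)
a=np.hstack([crop("top",369,212),crop("top",231,191)]);b=np.hstack([crop("scene",186,154),crop("scene",278,202)])
cv2.imwrite("pics/c0.png",np.vstack([a,b]))
t=D["top"][0]; print(onz(t,(357,219),40),onz(t,(231,191),75),onz(t,(369,212),16))
s=D["scene"][0]; print(onz(s,(198,149),40),onz(s,(281,199),75))
```

```text
[ 495.81051956 -109.40774618   40.        ] [571.29325471 202.07562451  75.        ] [ 512.98968413 -146.2184736    16.        ]
[ 504.60164971 -103.59899484   40.        ] [589.40179529 218.54848076  75.        ]
```

View pics/c0.png

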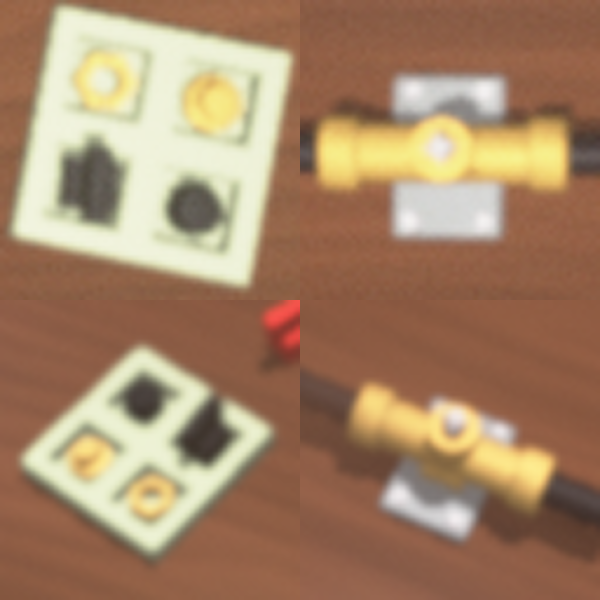

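The crop confirms it: the black wing handle is in the tray pocket (crop 92,183), with the round knob to its right. The brass hex and cap are above, and the square stem is at top-crop (441,147). Next I take the wrist camera over the tray.

```bash
python3 -m creep '[1,0.045,-0.04,0,0, 1,0.09,-0.08,0,0, 1,0.135,-0.12,0,0, 1,0.18,-0.16,0,0, 1,0.225,-0.2,0,0]' && python3 -m creep '[1,0.045,-0.04,0,0, 1,0.09,-0.08,0,0, 1,0.135,-0.12,0,0, 1,0.18,-0.16,0,0, 1,0.225,-0.2,0,0]' && python3 -m creep '[1,0,0,0,0, 1,0,0,0,0]'
python3 - <<'E'
from h import *
import pickle
print(ctrl.state()["tool_pos"],ctrl.state()["orientation"],ctrl.state()["time"])
c=ctrl.calibration("wrist");im=ctrl.snapshot("wrist");pickle.dump((c,im),open("w1.pkl","wb"))
cv2.imwrite("pics/w1.png",im);print(proj(c,(497,-109,40)))
E
```

```text
time: 0.78
tool_pos: [336.2, -373.4, 231.3]
orientation: [180.0, -0.0, 15.2]
ft_force: [1.2, -0.8, 0.2]
width: 85.4
gripper_force: 0.0
time: 1.4
tool_pos: [500.7, -121.4, 231.3]
orientation: [180.0, -0.0, 15.2]
ft_force: [0.8, -1.4, -0.2]
width: 85.1
gripper_force: 0.0
time: 1.65
tool_pos: [499.3, -123.4, 231.0]
orientation: [180.0, 0.1, 15.2]
ft_force: [-0.6, -0.1, 0.4]
width: 85.5
gripper_force: 0.0
[ 499.34942766 -123.43389656  231.04589357] [1.79985963e+02 6.91623142e-02 1.52408174e+01] 1.65
[240.46947348 159.99651547]
```

View pics/w1.png

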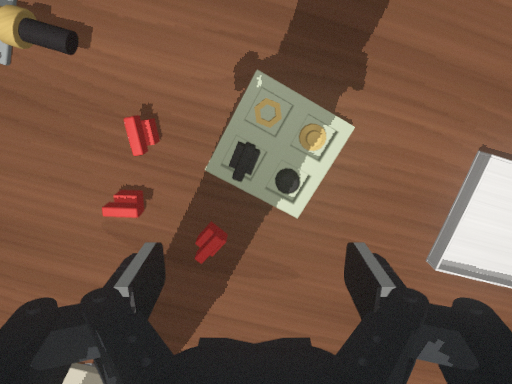

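The handle is at (244,161), between the hex nut (267,112), the knob (288,181) and the cap (313,137). I take a second, lower wrist view for height and heading.

```bash
python3 -m creep '[1,-0.01,0,0.045,0, 1,-0.02,0,0.09,0, 1,-0.02,0,0.09,0, 1,-0.02,0,0.09,0]'
python3 - <<'E'
from h import *
import pickle
c=ctrl.calibration("wrist");im=ctrl.snapshot("wrist");pickle.dump((c,im),open("w2.pkl","wb"))
c1,i1=pickle.load(open("w1.pkl","rb"))
out=[]
for cc,i in((c1,i1),(c,im)):
    u,v=proj(cc,(500,-111,30)).astype(int);r=36;u-=0
    x0,y0=max(u-r,0),max(v-r,0);print(u,v,x0,y0)
    p=i[y0:y0+72,x0:x0+72].astype(float)
    p=255*(p/255)**0.5
    out.append(cv2.resize(p.astype(np.uint8),(400,400),interpolation=cv2.INTER_CUBIC))
cv2.imwrite("pics/c2.png",np.hstack(out))
E
```

```text
time: 2.2
tool_pos: [481.6, -129.5, 142.6]
orientation: [179.9, -0.1, 15.1]
ft_force: [-0.3, 0.5, -0.0]
width: 85.4
gripper_force: 0.0
243 155 207 119
237 156 201 120
```

View pics/c2.png

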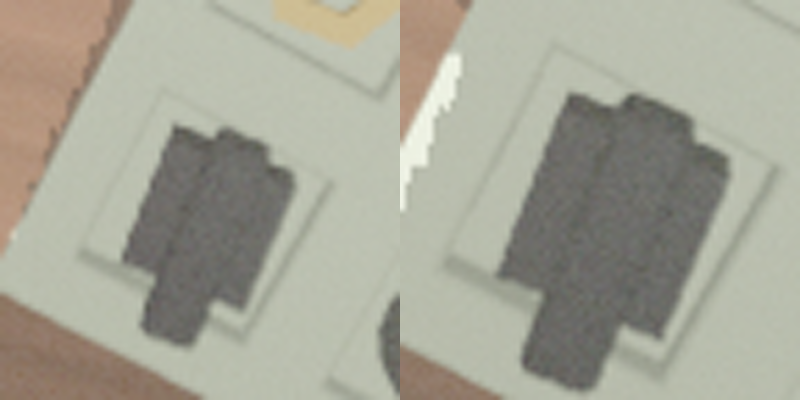

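The crop shows the wing handle clearly: wing running from crop (245,138) to (168,338) over the block. I fit its 3D model's silhouette to both views for x, y, z and yaw.

```bash
cat >> h.py <<'E'
from scipy.optimize import minimize
def box(x0,x1,y0,y1,z0,z1): return np.array([[x,y,z] for x in(x0,x1) for y in(y0,y1) for z in(z0,z1)],float)
HB=[box(-14,14,-14,14,0,22),box(-21,21,-6,6,22,42)]
def sil(c,boxes,p,off,sz,k):
    x,y,z,a=p;ca,sa=np.cos(a),np.sin(a);R=np.array([[ca,-sa,0],[sa,ca,0],[0,0,1]])
    m=np.zeros((sz*k,sz*k),np.uint8)
    for b in boxes:
        q=np.array([proj(c,R@v+[x,y,z]) for v in b])
        q=((q-off+.5)*k-.5)
        h=cv2.convexHull((q*16).astype(np.int32)); cv2.fillConvexPoly(m,h,255,shift=4)
    return m
def fit(views,boxes,p0,sz=72,k=4,fixz=None):
    # views: (c,off,mask at k x)
    def cost(p):
        p=p.copy(); p=np.array([p[0],p[1],p[2]if fixz is None else fixz,p[3]/30])
        return sum(1-np.sum((s:=sil(c,boxes,p,o,sz,k)>0)&(m>0))/np.sum(s|(m>0)) for c,o,m in views)
    r=minimize(cost,[p0[0],p0[1],p0[2],p0[3]*30],method="Nelder-Mead",options=dict(initial_simplex=np.array([p0*np.array([1,1,1,30])]*5)+np.vstack([np.zeros(4),6*np.eye(4)]),xatol=.02,fatol=1e-5))
    return r.x/[1,1,1,30],r.fun
E
cat > f.py <<'E'
from h import *
import pickle
V=[]
for n,o in(("w1",(207,119)),("w2",(201,120))):
    c,im=pickle.load(open(n+".pkl","rb"))
    g=im[o[1]:o[1]+72,o[0]:o[0]+72].max(2)
    g=cv2.resize(g,(288,288),interpolation=cv2.INTER_CUBIC)
    th,m=cv2.threshold(g,0,255,cv2.THRESH_BINARY_INV+cv2.THRESH_OTSU)
    m=(g<66).astype(np.uint8)
    _,L=cv2.connectedComponents(m);m=(L==L[144,144]).astype(np.uint8)*255
    print(th,m.mean()/255,g[144,144],np.percentile(g,[5,50,90])); V.append((c,np.array(o),m))
for a in(0,-.2,.1,): print(np.round(fit(V,HB,np.array([500,-111,3,a])),4) if 0 else fit(V,HB,np.array([500,-111,3.,a])))
print([fit([v],HB,np.array([500,-111,3.,-.1]),fixz=3) for v in V])
print(ctrl.state()["tool_pos"],ctrl.state()["orientation"])
E
python3 f.py
```

```text
100.0 0.14373553240740738 46 [ 45. 142. 149.]
95.0 0.26335841049382713 49 [ 43. 139. 146.]
(array([ 4.92264174e+02, -1.12741231e+02, -1.14440275e+01, -1.25496931e-01]), np.float64(0.07178646986992177))
(array([ 4.92171635e+02, -1.12742948e+02, -1.19751031e+01, -1.26406880e-01]), np.float64(0.07238749194068339))
(array([ 4.92394787e+02, -1.12677460e+02, -1.03927846e+01, -1.21634420e-01]), np.float64(0.07097121423101882))
[(array([ 4.95323603e+02, -1.12282634e+02,  1.18645403e+01, -8.76102212e-02]), np.float64(0.1085022059373364)), (array([ 4.95183102e+02, -1.12574834e+02,  1.14128075e+01, -1.15156126e-01]), np.float64(0.08330535504448544))]
[ 482.18058831 -129.20933552  142.98738131] [ 1.79901981e+02 -1.79169510e-01  1.51610718e+01]
```

```bash
sed -i 's/m=(g<66)/m=(g<th-5)/' f.py; python3 f.py
```

```text
100.0 0.15477912808641975 46 [ 45. 142. 149.]
95.0 0.27633101851851855 49 [ 43. 139. 146.]
(array([ 4.93993103e+02, -1.12718394e+02, -3.35591531e+00, -1.27644195e-01]), np.float64(0.05187749750356807))
(array([ 4.94034959e+02, -1.12703672e+02, -2.83930125e+00, -1.28637978e-01]), np.float64(0.05256659749345094))
(array([ 4.97096571e+02, -1.12203840e+02,  1.06070295e+01, -9.25936063e-02]), np.float64(0.17874285455209604))
[(array([ 4.95157300e+02, -1.12621075e+02,  9.59022084e+00, -1.22902014e-01]), np.float64(0.047629662654183336)), (array([ 4.95264889e+02, -1.12547732e+02,  1.19685926e+01, -1.30364682e-01]), np.float64(0.04239558048045533))]
[ 482.18058831 -129.20933552  142.98738131] [ 1.79901981e+02 -1.79169510e-01  1.51610718e+01]
```

The fit gives the handle at (495.2, -112.6), z ≈ 0±5 mm (3 expected) and yaw −7.3°, which agrees between views and with the scene cameras. Next I turn and descend over the wing.

```bash
python3 -m creep '[1,0.006,-0.004,0.015,0.13, 1,0.012,-0.008,0.03,0.26, 1,0.018,-0.0116,0.05,0.392, 1,0.018,-0.0116,0.075,0.392, 1,0.018,-0.0116,0.1,0.392]' && python3 -m creep '[1,0,0,0.007,0, 1,0,0,0.013,0, 1,0,0,0.013,0]'
```

```text
time: 2.88
tool_pos: [497.5, -112.5, 42.5]
orientation: [-180.0, -0.3, -7.2]
ft_force: [0.4, 0.1, -0.3]
width: 85.3
gripper_force: 0.0
time: 3.25
tool_pos: [495.6, -112.5, 29.0]
orientation: [180.0, -0.1, -7.2]
ft_force: [0.4, 0.2, -0.2]
width: 85.1
gripper_force: 0.0
```

```bash
python3 -m creep '[0,0,0,0,0, 0,0,0,0,0, 0,0,0,0,0, 0,0,0,0,0, 0,0,0,0,0]' 40 && python3 -m creep '[0,0,0,0,0, 0,0,0,0,0, 0,0,0,0,0]'
```

```text
time: 3.88
tool_pos: [495.0, -112.4, 28.5]
orientation: [-180.0, -0.0, -7.2]
ft_force: [-0.0, 0.2, 1.4]
width: 11.1
gripper_force: 41.0
time: 4.25
tool_pos: [495.0, -112.3, 28.5]
orientation: [-180.0, -0.0, -7.2]
ft_force: [-0.1, -0.3, 3.9]
width: 11.1
gripper_force: 41.2
```

```bash
python3 -m creep '[0,0,0,-0.01,0, 0,0,0,-0.03,0, 0,0,0,-0.07,0, 0,0,0,-0.11,0, 0,0,0,-0.13,0]' && python3 -m creep '[0,-0.003,-0.03,0,0, 0,-0.006,-0.08,0,0, 0,-0.009,-0.135,0,0, 0,-0.012,-0.19,0,0, 0,-0.015,-0.24,0,0]' && python3 -m creep '[0,-0.003,-0.04,0,0, 0,-0.005,-0.08,0,0, 0,-0.005,-0.08,0,0, 0,-0.005,-0.08,0,0]'
python3 - <<'E'
from h import *
import pickle
D=pickle.load(open("d0.pkl","rb"))
print(tri([(D["top"][0],(229.1,190.4)),(D["scene"][0],(279,196))]))
c=ctrl.calibration("wrist");im=ctrl.snapshot("wrist");pickle.dump((c,im),open("w3.pkl","wb"))
cv2.imwrite("pics/w3.png",cv2.resize((255*(im/255.)**.6).astype(np.uint8),(800,600)))
E
```

```text
time: 4.88
tool_pos: [495.7, -112.7, 160.8]
orientation: [180.0, -0.2, -7.2]
ft_force: [-0.1, -0.2, -0.4]
width: 10.5
gripper_force: 40.7
time: 5.5
tool_pos: [510.1, 129.6, 158.8]
orientation: [-180.0, -0.0, -7.2]
ft_force: [0.9, -0.7, -0.2]
width: 11.2
gripper_force: 40.7
time: 6.0
tool_pos: [515.1, 206.7, 158.4]
orientation: [179.9, 0.0, -7.3]
ft_force: [-0.1, -0.7, 0.3]
width: 10.9
gripper_force: 40.7
(array([574.14029624, 207.49092075,  60.06654141]), [np.float64(0.1185034058921222), np.float64(0.09855958285291505)])
```

View pics/w3.png

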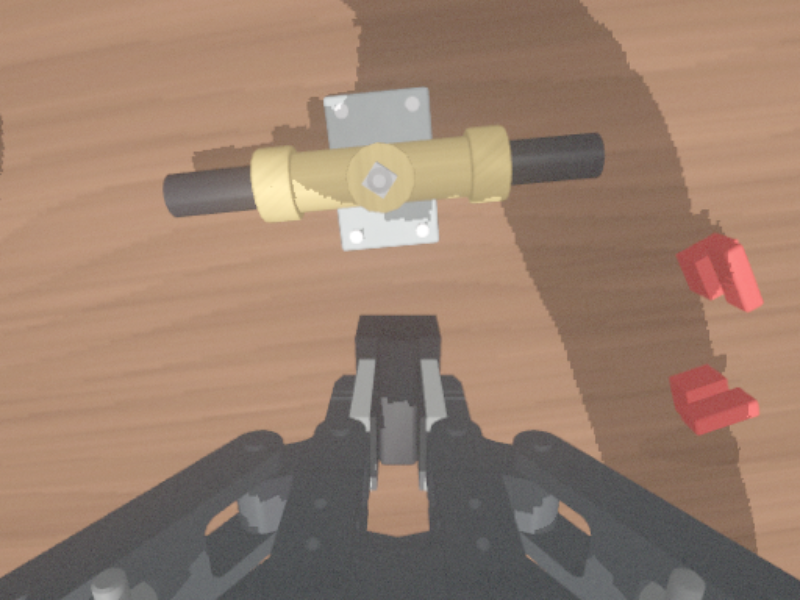

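The handle is held squarely between the pads (block front edge at about (360–437, 316)), and the stem is at (380,180), turned by tens of degrees. I take a second view closer in, then crop both stems and the held block.

```bash
python3 -m creep '[0,0.01,-0.02,0.02,0, 0,0.01,-0.03,0.04,0, 0,0.01,-0.03,0.04,0, 0,0.01,-0.03,0.04,0]'
python3 - <<'E'
from h import *
import pickle
c=ctrl.calibration("wrist");im=ctrl.snapshot("wrist");pickle.dump((c,im),open("w4.pkl","wb"))
c3,i3=pickle.load(open("w3.pkl","rb"))
out=[]
def cr(i,x,y,r):
    p=i[y-r:y+r,x-r:x+r]; return cv2.resize((255*(p/255.)**.5).astype(np.uint8),(400,400) if r<40 else (400,400),interpolation=cv2.INTER_CUBIC)
u,v=proj(c,(574,207.5,75)).astype(int);print(u,v)
u3,v3=243,115
a=[cv2.resize(x,(300,300)) for x in (cr(i3,u3,v3,25),cr(im,u,v,25),cr(i3,255,220,36),cr(im,255,220,36))]
cv2.imwrite("pics/c4.png",np.vstack([np.hstack(a[:2]),np.hstack(a[2:])]))
E
```

```text
time: 6.55
tool_pos: [528.8, 235.0, 118.4]
orientation: [179.9, 0.0, -7.3]
ft_force: [0.4, -0.7, -0.2]
width: 10.8
gripper_force: 40.7
288 137
```

View pics/c4.png

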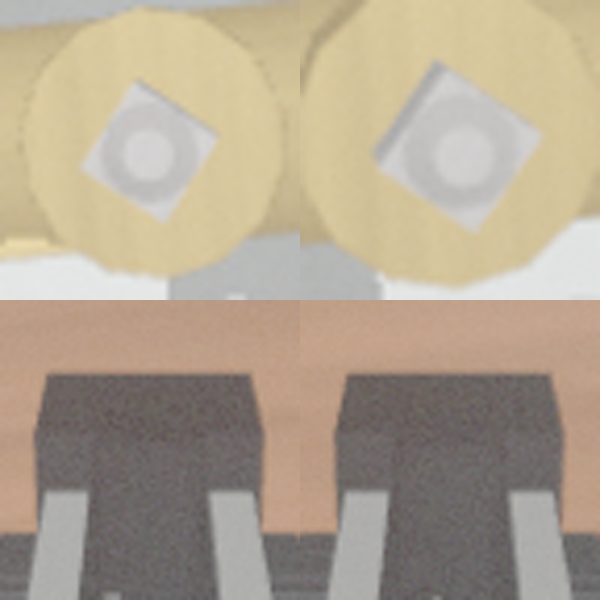

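The stem tip disc is at view-3 crop (148,155) and view-4 crop (163,155), with the square turned about 35° in the picture. The block's front face is clear, so I compute the stem pose and in-hand offset.

Run:
```python
from h import *
import pickle
c3,_=pickle.load(open("w3.pkl","rb"));c4,_=pickle.load(open("w4.pkl","rb"))
P=lambda o,k,p:((p[0]+.5)/k-.5+o[0],(p[1]+.5)/k-.5+o[1])
a=lambda *p:P((218,90),6,p); b=lambda *p:P((263,112),6,p)
for n,u,v in(("tip",(148,155),(163,155)),("right",(218,135),(241,132)),("bot",(165,222),(177,231))):
    print(n,tri([(c3,a(*u)),(c4,b(*v))]))
for c,f,q in((c3,a,[(82,165),(165,222),(218,135)]),(c4,b,[(86,165),(177,231),(241,132)])):
    W=[onz(c,f(*x),71.5)[:2] for x in q]; W=np.array(W)
    d=np.diff(W,axis=0);print(W.round(1).tolist(),np.hypot(*d.T),np.degrees(np.arctan2(d[:,1],d[:,0]))%90, (W[0]+W[2])/2)
g=lambda *p:P((219,184),300/72,p)
for c,T in((c3,(515.0,207.0)),(c4,(528.8,235.0))):
  zt=158.3 if c is c3 else 118.3
  for nm,q,z in(("bot",[(47,75),(252,75)],zt-25.3),("top",[(37,134),(263,134)],zt-3.3)):
    W=np.array([onz(c,g(*x),z)[:2] for x in q]);d=W[1]-W[0]
    y=np.radians(-7.2);ex=np.array([np.cos(y),np.sin(y)]);ey=np.array([np.sin(y),-np.cos(y)])
    m=W.mean(0)-T;print(nm,np.hypot(*d),np.degrees(np.arctan2(d[1],d[0])),m@ex,m@ey)
s=ctrl.state();print(s["tool_pos"],s["orientation"],s["time"])
```

```text
tip (array([573.78967208, 206.7401907 ,  74.21919952]), [np.float64(0.08306666472611769), np.float64(0.09878207968772283)])
right (array([574.71422871, 198.27019654,  70.98276105]), [np.float64(0.09973204802206728), np.float64(0.11828537665558006)])
bot (array([565.48215378, 205.87476726,  72.07400359]), [np.float64(0.12414922067657919), np.float64(0.14705027134702336)])
[[573.4, 215.0], [565.3, 205.9], [574.8, 198.2]] [12.08319483 12.21275346] [48.22856876 50.79862076] [574.10221513 206.59517883]
[[573.4, 214.3], [565.4, 205.8], [574.7, 198.4]] [11.67120262 11.87234157] [47.13123764 51.48825457] [574.05714436 206.35016777]
bot 28.286991211474593 -97.3362625925019 14.28257592701408 1.4304040740232906
top 27.523068344586047 -97.34048981055538 14.670906196344523 1.4502695341071308
bot 28.28177589280921 -97.3697824196348 14.159748139709553 1.137950313051744
top 27.517212939206527 -97.37379118886842 14.555233814404154 1.15966362050695
[529.15489836 235.11201601 118.76733843] [ 1.79974832e+02 -1.86062620e-02 -7.29360306e+00] 6.6
```

Heights check out: tip at 74.2 mm, shoulder at 71–72, stem width 12 and block width 28. The stem is at (573.7, 207.9) at 49.4° mod 90, so I turn the tool by +0.581 rad, hover, then descend with force checks.

```bash
python3 -m creep '[0,0.012,0.005,0,0.145, 0,0.024,0.011,0,0.29, 0,0.036,0.016,0,0.435, 0,0.0478,0.0215,0,0.581, 0,0.0478,0.0215,0.01,0.581]' && python3 -m creep '[0,0,0,0,0, 0,0,0,0.004,0, 0,0,0,0.007,0, 0,0,0,0.01,0, 0,0,0,0.01,0]'
python3 - <<'E'
from h import *
print(ctrl.state()["qpos"])
E
```

```text
time: 7.22
tool_pos: [575.4, 207.6, 109.4]
orientation: [-179.9, -0.2, -40.5]
ft_force: [-0.6, 0.3, -0.4]
width: 11.2
gripper_force: 40.7
time: 7.85
tool_pos: [573.6, 208.7, 98.0]
orientation: [180.0, 0.0, -40.5]
ft_force: [-0.5, -0.2, 0.2]
width: 10.5
gripper_force: 40.7
[ -33.00625821   43.49849388   17.03516769  100.32079084  -18.69096639
   39.00151438 -136.24952329]
```

```bash
python3 -m creep '[0,0,0,0.002,0, 0,0,0,0.004,0, 0,0,0,0.005,0, 0,0,0,0.006,0, 0,0,0,0.006,0]'; python3 -m creep '[0,0,0,0.002,0, 0,0,0,0.004,0, 0,0,0,0.006,0, 0,0,0,0.006,0]'
```

```text
time: 8.48
tool_pos: [573.8, 208.7, 92.3]
orientation: [180.0, 0.0, -40.5]
ft_force: [0.4, -0.1, -0.3]
width: 11.0
gripper_force: 40.7
time: 8.98
tool_pos: [573.6, 208.7, 86.1]
orientation: [180.0, 0.0, -40.5]
ft_force: [0.4, -0.5, 0.7]
width: 11.1
gripper_force: 40.7
```

No contact so far, as expected at about 1 mm above the neck. I ease down until the force rises.

```bash
python3 -m creep '[0,0,0,0.0005,0, 0,0,0,0.001,0, 0,0,0,0.0015,0, 0,0,0,0.0015,0]'
```

```text
time: 9.48
tool_pos: [573.9, 208.8, 85.5]
orientation: [-180.0, 0.0, -40.5]
ft_force: [-1.3, -1.0, 4.4]
width: 10.9
gripper_force: 41.5
```

Contact at 4.4 N where the neck should be, so I release and back straight up.

```bash
python3 -m creep '[0.2,0,0,0,0, 0.35,0,0,0,0, 0.5,0,0,0,0, 0.5,0,0,0,0]' && python3 -m creep '[0.5,0,0,-0.015,0, 0.5,0,0,-0.05,0, 0.5,0,0,-0.1,0, 0.5,0,0,-0.14,0]' && python3 -m creep '[0.5,-0.03,0,0,0, 0.5,-0.06,0,0,0, 0.5,-0.06,0,0,0]'
python3 - <<'E'
from h import *
import pickle
c=ctrl.calibration("wrist");im=ctrl.snapshot("wrist");pickle.dump((c,im),open("w5.pkl","wb"))
s=ctrl.snapshot("scene")
u,v=proj(c,(573.7,208,90)).astype(int);print(u,v)
v=max(v,45);k=lambda p:cv2.resize((255*(p/255.)**.6).astype(np.uint8),(400,400),interpolation=cv2.INTER_CUBIC)
cv2.imwrite("pics/c5.png",np.hstack([k(im[v-45:v+45,u-45:u+45]),k(s[160:240,240:320])]))
E
```

```text
time: 9.98
tool_pos: [573.7, 208.7, 84.7]
orientation: [180.0, 0.0, -40.5]
ft_force: [0.7, -0.1, -0.3]
width: 42.7
gripper_force: 0.0
time: 10.48
tool_pos: [574.3, 208.7, 227.9]
orientation: [-179.9, -0.1, -40.5]
ft_force: [-0.5, 0.3, 0.2]
width: 42.2
gripper_force: 0.0
time: 10.85
tool_pos: [526.4, 250.2, 225.9]
orientation: [-179.9, 0.1, -40.3]
ft_force: [0.2, 0.0, -0.1]
width: 42.7
gripper_force: 0.0
254 105
```

View pics/c5.png

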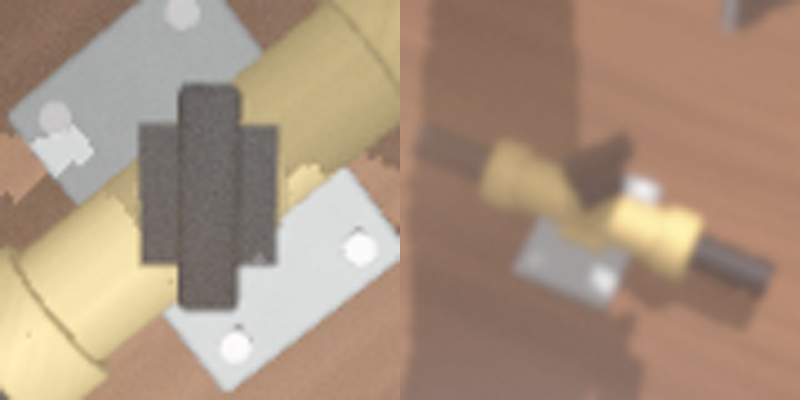

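The handle sits upright on the valve with its wing centred at crop (209,197), matching the stem's measured place, and the gripper is clear of it.

```bash
python3 -c "
from cell import ctrl
print(ctrl.hand_in())"
```

```text
the job is handed in; nothing more can be done
None
```

I fitted the wing handle over the valve stem, met the neck with 4.4 N of contact at the expected height, released it and handed the job in at about 11 s; the hand-in returned no verdict, and I did not re-check the other spares, pot, trowel or stakes afterwards.

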